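Hold the outlet box to the cart rail

ROBOT

A 6-joint arm with a two-finger parallel gripper is mounted at the origin on the work surface. World frame = base frame: x ahead of the robot, y to its left, z up, the work surface at z = 0. Lengths are in m, angles in rad, forces in N, time in s.
With the tool pointing down it reaches from about 0.3 to 0.875 m from the base axis. Payload 6.4 kg.
Tool frame: the origin (TCP) lies on the centre line of the jaws, within the pads' length; the fingertips stand 25 mm ahead of it and the grasp point (between the pads) lies 6 mm ahead of it (ctrl.tip_reach is the distance from the TCP to the fingertips, in m); z points along the fingers, y is the line along which they close (so a half turn about z gives the same grasp; the last joint's range is limited). The gripper opens to 85 mm and grips with 20 to 120 N. Pads are 22 mm wide; open, the fingers measure 114 mm over their backs; the gripper's body (76 mm by 85 mm) begins 54 mm behind the grasp point. The pads swing forward as they close: fully open they stand 13 mm farther back than shut.
Start: joints at [-1.402, 0.181, 1.607, -0, 1.354, -0.206], TCP at [0.211, -0.535, 0.22] pointing down, gripper open.
Joint ranges: [-2.99, 2.99], [-0.89, 2.07], [0.3, 2.58], [-1.14, 4.28], [0, 2.63], [-3.12, 3.12]. Speed limits (rad/s): [2.57, 2.57, 3.01, 3.14, 3.14, 3.14].

INTERFACE

Orientations are given as a unit quaternion [w, x, y, z].
In Python, from bench import ctrl gives the robot as it stands.
- The arm moves only by the tool servo_tool, never from a script. Its argument "motion" is a list that holds one entry, the list of rows, each a list of 5 numbers: the shift along the tool's x, y, z in cm, then the turn about the tool's z in degrees, then the closure, from -1 (fully open) to 1 (shut). In form: [[[dx, dy, dz, twist, claw], ...]]. A call has 1 to 5 rows; each row is the pose to reach, as a shift and turn from the pose commanded when the call began, along the tool's axes at that moment; what a row does not reach only later rows make up. A row lasts 1/10 s, in which the tool goes at most 50 mm and 8.59 degrees, less where a joint would pass 70% of its speed; a pose out of reach is approached as far as the arm can. A call with a gripper value outside its range is refused whole. The fingers move at their own pace and stop on an object; the grip force is fixed at half the most. Time passes only in rows, so rows that repeat a pose let the fingers close. It gives the time, the measured TCP pose, the force, the opening and the grip force at its end, in the units of the state.
- ctrl.get_obs(): the state, without advancing time (a new reading comes with each control period).
- ctrl.camera(name): name is "scene" or "top"; returns a dict with "pixels" (480x640x3 uint8, red, green, blue), "depth" (480x640 float32, m along the optical axis (not along the pixel's ray), 0 where there is no reading), "fx", "fy", "cx", "cy" (pixels), "k1" (the pictures are not rectified: a ray, as slopes to the right and down, at radius r is drawn at 1 + k1 r^2 times it, then the intrinsics apply), "R" (3x3) and "t" (3): a world point X has camera coordinates R X + t. Camera axes: x right, y down, z forward; pixel columns grow to the right and rows downward; lengths in m; the calibration is good to about 2 mm. A picture is of the moment at which its call begins.
- ctrl.hand_in(): hands the job in; it is judged then, once.
The state is a dict: "time_s": time; "q": joint angles; "dq": joint speeds; "joint_efforts": joint torques, N m; "eef_pos": TCP position; "eef_rot": TCP orientation; "wrist_force": force on the tool from outside, world axes, zero at the start; "torque": the same for the moment, N m; "opening": opening from 0.0 (shut) to 1.0 (fully open); "grasp_force": force on a finger pad.
Only numpy, scipy, OpenCV 4.12 (cv2) and the standard library are available. Lean on these libraries where they do the work, as an engineer would, in place of code of your own. Each camera call takes 0.05 s, during which the arm holds its last target. There are 200 camera calls.

TASK

Be my third hand while I drive the screws: pick up the grey outlet box and hold it upright with its flat back square against the front of the side rail, centred over the cable notch and with its top flush with the rail's top edge. Press it on gently with a steady 10 newtons or so, never shoving hard, and finish while still holding and pressing it there. Leave the toggle switch as it is and do not shift the container, butter dish, bowl or spoon.

Things in the scene. Friction and masses are not known exactly. Their poses are not given: they have to be found in the camera images.
- outlet: Loose grey plastic outlet box, 0.15-0.31 kg, standing on the cart, back roughly towards the rail. 56 wide (y), 60 tall (z), 50 mm deep (x); origin at the underside's centre. +x points out of the flat back; the front (-x) has a round white socket disc. Its rear 5 mm is an 84 mm wide back plate with screw ears; grip from above on the plain sides ahead of it (x -25 to +20 mm, 56 mm apart)
- outlet_back (a point): Middle of the top edge of the box's flat back (25 mm behind, 60 mm above the box's origin); same axes as the box
- rail: Plain steel side rail panel near the cart's left end, 360 long (y), 10 mm thick, from 35 to 110 mm up. Origin at cart height under the middle of its front face (towards the cart's middle; the box goes here); x points into the face (press this way), z up. It sits on rubber bushings: pressed along x it gives 1 mm per 1.2 N like a spring, bottoming out at 22 mm. Place and yaw vary
- notch (a point): Middle of the mouth of the U-shaped cable notch, 30 mm wide and 30 mm deep, cut into the rail's top edge: this point lies on the rail's front face at the height of the top edge (110 mm), 40 mm along the rail's +y from its middle; it moves with the panel; same axes as the rail
- toggle (a joint): Steel toggle switch, lever about 22 mm, on a black housing 36 wide, 50 tall, which stands out 22 mm (with lever 50) from the rail's front, 85 mm from the rail's middle along its -y (125 mm from the notch), centred 78 mm up, below the rail's top edge. 0 = lever down, as found; 1.2 = up (rad). Leave it
- container: White plastic container with clip-on lid, 88 x 128 mm, 60 mm high, 0.35 kg, in front of the rail near the switch; origin under its centre
- butter_dish: White ceramic butter dish with lid and knob, 100 x 160 mm, 68 mm high, behind the rail; origin under its centre
- bowl: Green glass bowl, 120 mm across, 55 mm high, behind the rail; origin under its centre
- spoon: Stainless spoon, 170 mm long, under 30 mm high, lying in front of the rail; origin near the middle of its length
Things that resemble listed ones, but are neither listed nor needed, are in the scene too. Of the things shaped like the outlet, the grey one is meant.

How it is judged:
By the outcome, as a careful person would: the job done as asked, in the order asked, and still so for the second after the job is handed in, while the arm keeps its last pose, push and grip.
It also fails if it takes over 40 s, if anything falls off the work surface, if the arm or the gripper's body presses on something with over 40 N, if the wrist force passes 120 N, or if a joint passes its speed limit or range.

## Working session

There is one attempt and no reset: what is moved stays moved. The work goes in short steps, Python scripts to look and compute and a tool call to move; the robot and the scene stay as the last step left them, time stands still between calls to the robot, and variables do not carry over. Pictures are saved under pics/ and viewed, at most 10 in all, crops included, and the job is handed in when it is done.

Besides the shell and the picture viewer there is one more tool, called by a JSON object that holds its "method" and its "body". servo_tool: Moves the arm, as the interface text tells. Its arguments: {"type":"object","properties":{"motion":{"type":"array"}},"required":["motion"]}

```bash
mkdir -p pics
cat > h.py <<'E'
import numpy as np, cv2, pickle
from bench import ctrl
def snap(name,f):
    c=ctrl.camera(name); cv2.imwrite(f'pics/{f}.png',c['pixels'][...,::-1]); pickle.dump(c,open(f'pics/{f}.pkl','wb')); return c
def load(f): return pickle.load(open(f'pics/{f}.pkl','rb'))
def cloud(c):
    v,u=np.mgrid[:480,:640]; xd=(u-c['cx'])/c['fx']; yd=(v-c['cy'])/c['fy']
    x,y=xd.copy(),yd.copy()
    for _ in range(10):
        s=1+c['k1']*(x*x+y*y); x,y=xd/s,yd/s
    d=c['depth']; P=np.stack([x*d,y*d,d],-1)
    W=(P-np.array(c['t']))@np.array(c['R']); W[d==0]=np.nan; return W
E
python3 - <<'E'
from h import *
for n in ('scene','top'):
    c=snap(n,n+'0'); print(n,c['fx'],c['k1'],np.round(-np.array(c['R']).T@c['t'],3))
print(ctrl.get_obs())
E
```

```text
scene 570.3936250011178 -0.05395964650393913 [1.257 0.312 1.066]
top 602.1821067203927 -0.006690017014803183 [0.313 0.15  1.246]
{'time_s': 0.1, 'q': array([-1.40230110e+00,  1.81442454e-01,  1.60792064e+00,  2.31623861e-05,
        1.35377701e+00, -2.06289898e-01]), 'dq': array([-0.00093153, -0.00141096, -0.00234427, -0.00053662, -0.00113466,
       -0.00089495]), 'joint_efforts': array([ 7.22880159e-04, -4.45874298e+01, -3.52237809e+01, -2.66992320e-04,
        4.23315796e-03, -1.41097587e-05]), 'eef_pos': array([ 0.21043333, -0.53456324,  0.2192818 ]), 'eef_rot': array([-7.73374619e-04,  9.82493507e-01,  1.86295225e-01,  2.59260873e-05]), 'wrist_force': array([0.10803071, 0.73049091, 0.52661804]), 'torque': array([-0.00926272,  0.04739944,  0.00811451]), 'grasp_force': 0.0, 'opening': 1.000366239009991}
```

View pics/scene0.png

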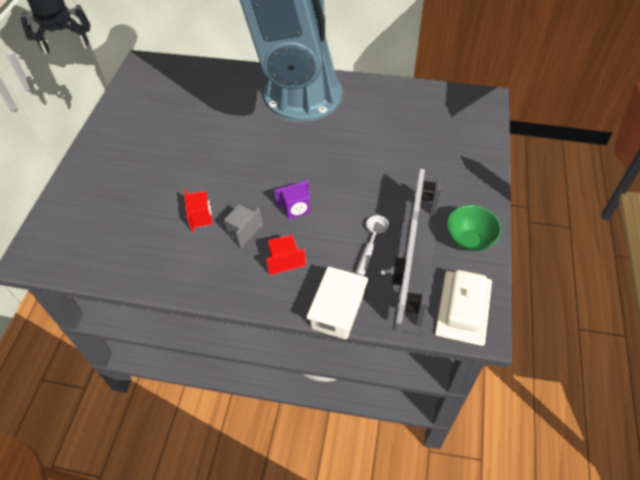

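View pics/top0.png

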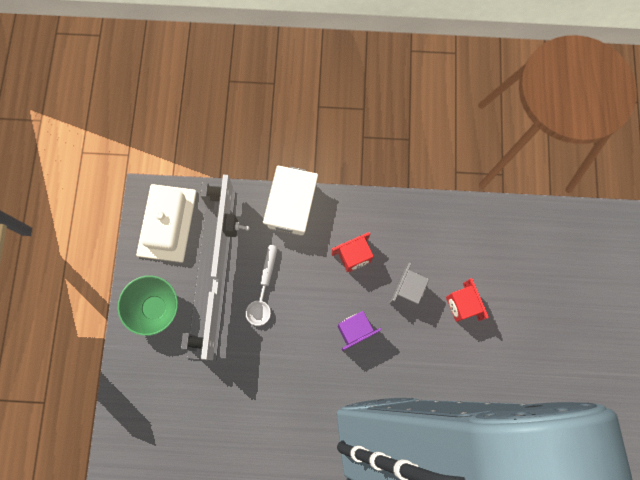

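Lookalikes in the top view: grey box (411,287), red (354,253), red (467,302), purple (357,328). By description it is the grey one. Its back plate is on the left (403,285), facing the rail; the notch is at about (214,285).

Run:
```python
from h import *
c=load('top0'); W=cloud(c)
a=c['pixels'][170:370,180:450]; cv2.imwrite('pics/crop1.png',cv2.resize(a[...,::-1],None,fx=2.9,fy=2.9,interpolation=cv2.INTER_CUBIC))
def rep(n,m):
    P=W[m][:,:3]; r=cv2.minAreaRect(P[:,:2].astype(np.float32)*1000); print(n,m.sum(),np.round(np.median(P,0),4),r,np.round(cv2.boxPoints(r)))
v,u=np.mgrid[:480,:640]; z=W[...,2]
rep('grey top',(u>385)&(u<435)&(v>258)&(v<312)&(z>.052)&(z<.068))
rail=(u>195)&(u<233)&(v>172)&(v<365)&(z>.103)&(z<.118)
rep('rail top',rail)
P=W[rail]; vx,vy,x0,y0=cv2.fitLine(P[:,:2].astype(np.float32),cv2.DIST_HUBER,0,1e-4,1e-4).ravel(); print('dir',vx,vy,x0,y0)
d=np.array([vx,vy]); d*=np.sign(d[0]); s=np.sort((P[:,:2]-[x0,y0])@d); g=np.diff(s); i=g.argmax(); print('ends',s[[0,-1]],'gap',s[i],s[i+1])
for n,(a,b,e,f) in dict(container=(262,320,160,240),spoon=(244,280,244,328),tog=(225,255,210,240)).items():
    rep(n,(u>a)&(u<b)&(v>e)&(v<f)&(z>.008))
```

```text
grey top 750 [ 0.5034 -0.0375  0.0593] ((503.8486633300781, -39.122005462646484), (50.292152404785156, 83.15813446044922), 68.20054626464844) [[456. -47.]
 [533. -78.]
 [552. -31.]
 [475.  -0.]]
rail top 1034 [0.5327 0.3474 0.1089] ((519.18798828125, 344.3539123535156), (356.0780029296875, 61.036109924316406), 5.69303560256958) [[339. 357.]
 [345. 296.]
 [699. 332.]
 [693. 392.]]
dir 0.99963117 -0.027157592 0.547563 0.34677345
ends [-0.20822391  0.1505954 ] gap -0.08381360596030893 -0.053929632094718766
container 2689 [0.6691 0.2133 0.0591] ((673.6248779296875, 213.34608459472656), (88.12235260009766, 136.6665802001953), 80.62337493896484) [[599. 181.]
 [734. 159.]
 [748. 246.]
 [613. 268.]]
spoon 618 [0.5114 0.2553 0.0145] ((499.1260681152344, 265.3736877441406), (49.15717315673828, 167.85479736328125), 88.31507110595703) [[415. 243.]
 [582. 238.]
 [584. 287.]
 [416. 292.]]
tog 321 [0.6013 0.3236 0.0951] ((615.1574096679688, 317.0139465332031), (48.36864471435547, 63.87394332885742), 89.11902618408203) [[583. 293.]
 [647. 292.]
 [647. 341.]
 [584. 342.]]
```

View pics/crop1.png

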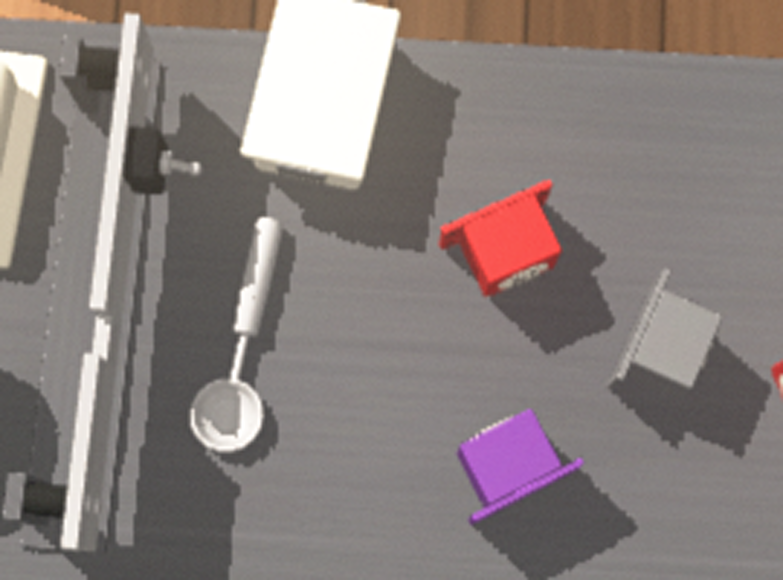

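Grey is confirmed: its back plate is at crop (640,325), facing left towards the rail; the notch is at crop (100,335) and the spoon lies between them. The rail line needs a robust fit.

Run:
```python
from h import *
from scipy.optimize import least_squares
for n,box in (('top0',(195,240,172,365)),('scene0',(390,430,165,330))):
    c=load(n); W=cloud(c); px=c['pixels'].astype(int)
    v,u=np.mgrid[:480,:640]; z=W[...,2]; a,b,e,f=box
    m=(u>a)&(u<b)&(v>e)&(v<f)&(z>.106)&(z<.114)&(W[...,0]>.33)&(W[...,0]<.72)&(W[...,1]>.3)&(W[...,1]<.42)
    P=W[m]
    r=least_squares(lambda p:P[:,1]-p[0]-p[1]*(P[:,0]-.53),[.345,0],loss='cauchy',f_scale=.002)
    e_=P[:,1]-r.x[0]-r.x[1]*(P[:,0]-.53); k=abs(e_)<.012
    ang=np.degrees(np.arctan(r.x[1])); print(n,m.sum(),k.sum(),'y@.53',r.x[0],'ang',ang,'spread',np.percentile(e_[k],[2,10,50,90,98]),'z',np.median(P[k,2]))
    d=np.array([1,r.x[1]]);d/=np.hypot(*d); s=np.sort((P[k,:2]-[.53,r.x[0]])@d); g=np.diff(s); i=g.argmax(); print(' ends',s[[0,-1]],'gap',s[i],s[i+1])
    m=(u>a-15)&(u<b+15)&(v>e)&(v<f)&(z>.045)&(z<.1)&(W[...,0]>.4)&(W[...,0]<.57)
    P=W[m]; e_=P[:,1]-r.x[0]-r.x[1]*(P[:,0]-.53); k=abs(e_)<.015
    print(' face n',k.sum(),'offs',np.percentile(e_[k],[5,25,50,75,95]) if k.sum() else '')
# grey corners per camera
for n,box in (('scene0',(220,265,200,248)),('top0',(385,435,258,312))):
    W=cloud(load(n)); v,u=np.mgrid[:480,:640]; a,b,e,f=box; z=W[...,2]
    m=(u>a)&(u<b)&(v>e)&(v<f)&(z>.056)&(z<.064); P=W[m]; r=cv2.minAreaRect(P[:,:2].astype(np.float32)*1000); print(n,m.sum(),r,np.median(P[:,2]))
    al=np.radians(68.2); X=np.array([np.cos(al),np.sin(al)]);Y=np.array([-X[1],X[0]])
    sx=P[:,:2]@X; sy=P[:,:2]@Y; q=sx<sx.max()-.008
    print(' x',sx.min(),sx.max(),'y all',sy.min(),sy.max(),'y body',sy[q].min(),sy[q].max(), np.percentile(sy[q],[1,99]))
    rb=cv2.minAreaRect(P[q][:,:2].astype(np.float32)*1000); print(' body',rb)
```

```text
top0 875 869 y@.53 0.3474558726124166 ang -1.4182503614340523 spread [-5.12211941e-03 -4.35255646e-03 -1.67861193e-05  4.29516388e-03
  5.16921670e-03] z 0.1092969579430623
 ends [-0.19063749  0.16817278] gap -0.06625001710673224 -0.03635427816976084
 face n 459 offs [-0.00520057 -0.00485769 -0.00455417 -0.00420791  0.00251949]
scene0 590 587 y@.53 0.34845039887891105 ang -1.2503637646382013 spread [-5.08548733e-03 -4.08088946e-03 -4.41772081e-06  3.76585321e-03
  4.60078067e-03] z 0.10958036530381318
 ends [-0.19025371  0.17208132] gap -0.06261860533681841 -0.03425393294948343
 face n 56 offs [-0.00531456 -0.00508262 -0.00255969  0.0012222   0.00426413]
scene0 463 ((506.696044921875, -36.55851745605469), (53.07255554199219, 86.9242172241211), 67.91639709472656) 0.05950018752150106
 x 0.127764283663545 0.18092194455700022 y all -0.5276101266350128 -0.44067871716698553 y body -0.5230772010105013 -0.45469514100552855 [-0.51260327 -0.4558485 ]
 body ((509.7379150390625, -42.011383056640625), (45.083431243896484, 68.3539047241211), 68.1633529663086)
top0 673 ((503.8486633300781, -39.122005462646484), (50.292152404785156, 83.15813446044922), 68.20054626464844) 0.05947621051348117
 x 0.12564292172655708 0.1759352610804588 y all -0.523923855785754 -0.44076573678069597 y body -0.5105533693361953 -0.4543266928289323 [-0.51013525 -0.45510881]
 body ((502.4205322265625, -42.941139221191406), (42.135231018066406, 56.22500991821289), 68.1585693359375)
```

{"method": "servo_tool", "body": {"motion": [[[3.8, -2.95, 0, 0, -1], [7.6, -5.9, 0, 0, -1], [11.4, -8.85, 0, 0, -1], [15.2, -11.8, 0, 0, -1], [19, -14.75, 0, 0, -1]]]}}

```text
time_s: 0.6
eef_pos: [0.3338, -0.3263, 0.2197]
eef_rot: [-0.0, 0.983, 0.186, -0.0]
wrist_force: [1.0, -0.6, 0.1]
opening: 1.0
grasp_force: 0.0
```

{"method": "servo_tool", "body": {"motion": [[[3.8, -2.95, 0, 0, -1], [7.6, -5.9, 0, 0, -1], [11.4, -8.85, 0, 0, -1], [15.2, -11.8, 0, 0, -1], [19, -14.75, 0, 0, -1]]]}}

```text
time_s: 1.1
eef_pos: [0.4566, -0.1195, 0.22]
eef_rot: [0.0, 0.983, 0.186, 0.0]
wrist_force: [0.1, -1.5, -1.1]
opening: 0.999
grasp_force: 0.0
```

{"method": "servo_tool", "body": {"motion": [[[3.8, -2.95, 0, -8.5, -1], [7.2, -5.6, 0, -17, -1], [7.2, -5.6, 0, -25.5, -1], [7.2, -5.6, 0, -34, -1], [7.2, -5.6, 0, -42, -1]]]}}

```text
time_s: 1.6
eef_pos: [0.5024, -0.0422, 0.2195]
eef_rot: [-0.0, 0.848, 0.529, -0.0]
wrist_force: [-0.8, -0.2, 0.2]
opening: 0.999
grasp_force: 0.0
```

{"method": "servo_tool", "body": {"motion": [[[0.1, 0.1, 3, -4.4, -1], [0.1, 0.1, 6, -4.4, -1], [0.1, 0.1, 9, -4.4, -1], [0.1, 0.1, 11, -4.4, -1], [0.1, 0.1, 12, -4.4, -1]]]}}

```text
time_s: 2.1
eef_pos: [0.5023, -0.042, 0.0977]
eef_rot: [-0.002, 0.83, 0.558, -0.001]
wrist_force: [-0.5, -0.4, -0.3]
opening: 0.998
grasp_force: 0.0
```

{"method": "servo_tool", "body": {"motion": [[[0, 0, 1.5, 0, -1], [0, 0, 3, 0, -1], [0, 0, 4.5, 0, -1], [0, 0, 5.5, 0, -1], [0, 0, 6, 0, -1]]]}}

```text
time_s: 2.6
eef_pos: [0.5037, -0.0425, 0.0395]
eef_rot: [-0.0, 0.83, 0.558, -0.0]
wrist_force: [-1.0, -0.5, -0.5]
opening: 0.995
grasp_force: 0.0
```

{"method": "servo_tool", "body": {"motion": [[[0, 0, 0, 0, -1], [0, 0, 0, 0, 0.3], [0, 0, 0, 0, 0.6], [0, 0, 0, 0, 1], [0, 0, 0, 0, 1]]]}}

```text
time_s: 3.1
eef_pos: [0.5047, -0.0428, 0.0414]
eef_rot: [0.001, 0.83, 0.558, 0.0]
wrist_force: [-2.2, 0.6, 6.3]
opening: 0.627
grasp_force: 61.5
```

{"method": "servo_tool", "body": {"motion": [[[0, 0, 0, 0, 1], [0, 0, 0, 0, 1], [0, 0, 0, 0, 1], [0, 0, 0, 0, 1], [0, 0, 0, 0, 1]]]}}

```text
time_s: 3.6
eef_pos: [0.5047, -0.0427, 0.0414]
eef_rot: [0.001, 0.83, 0.558, 0.0]
wrist_force: [-1.8, 1.9, 6.1]
opening: 0.631
grasp_force: 61.5
```

{"method": "servo_tool", "body": {"motion": [[[0, 0, -1, 0, 1], [0, 0, -3.5, 0, 1], [0, 0, -6.5, 0, 1], [0, 0, -9, 0, 1], [0, 0, -10, 0, 1]]]}}

```text
time_s: 4.1
eef_pos: [0.5055, -0.043, 0.1433]
eef_rot: [0.002, 0.83, 0.558, 0.001]
wrist_force: [0.1, 0.4, -2.2]
opening: 0.618
grasp_force: 63.9
```

{"method": "servo_tool", "body": {"motion": [[[0, 0, 0, -5, 1], [0, 0, 0, -10, 1], [0, 0, 0, -15, 1], [0, 0, 0, -20.4, 1], [0, 0, 0, -20.4, 1]]]}}

```text
time_s: 4.6
eef_pos: [0.5034, -0.0423, 0.1395]
eef_rot: [-0.001, 0.717, 0.697, -0.0]
wrist_force: [-0.3, 0.6, -2.7]
opening: 0.622
grasp_force: 63.9
```

Run:
```python
from h import *
print(ctrl.get_obs())
a=snap('top','top1'); b=snap('scene','scene1')
cv2.imwrite('pics/both1.png',cv2.resize(np.hstack([a['pixels'][180:380,280:480],b['pixels'][120:320,180:380]])[...,::-1],None,fx=2,fy=2,interpolation=cv2.INTER_CUBIC))
```

```text
{'time_s': 4.6, 'q': array([-3.19273141e-01,  1.16711355e-01,  1.85395760e+00, -1.79583457e-05,
        1.17218991e+00, -2.89976292e-01]), 'dq': array([ 0.00065457,  0.00117767, -0.00399041,  0.00035644, -0.0013307 ,
        0.0957671 ]), 'joint_efforts': array([ 6.17163514e-04, -3.93699539e+01, -3.31941104e+01,  8.76236736e-03,
        5.93409844e-03, -9.78281535e-01]), 'eef_pos': array([ 0.50338286, -0.0423455 ,  0.13946884]), 'eef_rot': array([-5.57509205e-04,  7.17385973e-01,  6.96675653e-01, -3.00124418e-04]), 'wrist_force': array([-0.2992179 ,  0.64671893, -2.69984451]), 'torque': array([ 0.04126697, -0.08786654, -0.00589431]), 'grasp_force': 63.89876961708069, 'opening': 0.6216762662368548}
```

View pics/both1.png

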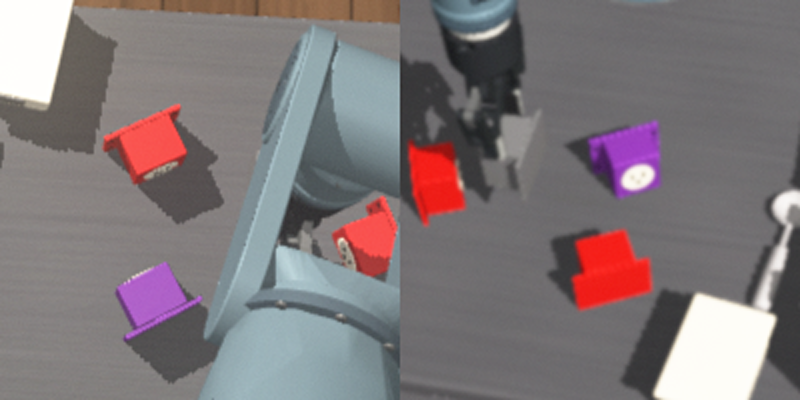

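The box is held upright: its back plate is at about pixel (243,197) in the scene view, and the neighbours are undisturbed. I'll measure its pose in the hand from the back-face points.

```bash
cat > back.py <<'E'
from h import *
from scipy.optimize import least_squares
def back(f,box):
    c=load(f); W=cloud(c); v,u=np.mgrid[:480,:640]; a,b,e,g=box
    px=c['pixels'].astype(int); sat=px.max(-1)-px.min(-1)
    m=(u>=a)&(u<b)&(v>=e)&(v<g)&(W[...,2]>.05)&(W[...,2]<.2)&(sat<25)
    return W[m],m
E
python3 - <<'E'
from back import *
P,m=back('scene1',(222,255,170,222))
print(len(P),np.percentile(P,[1,50,99],axis=0))
r=least_squares(lambda p:P[:,1]-p[0]-p[1]*(P[:,0]-.5)-p[2]*(P[:,2]-.13),[-.015,0,0],loss='cauchy',f_scale=.0015)
e=P[:,1]-r.x[0]-r.x[1]*(P[:,0]-.5)-r.x[2]*(P[:,2]-.13); k=abs(e)<.003
print(r.x,np.degrees(r.x[1:]),k.sum(),np.percentile(P[k],[1,3,50,97,99],axis=0))
print(ctrl.get_obs()['eef_pos'],ctrl.get_obs()['eef_rot'])
E
```

```text
1030 [[ 0.46723751 -0.06042962  0.09963078]
 [ 0.52150893 -0.02765536  0.14972551]
 [ 0.54810837 -0.01100844  0.18969478]]
[-0.01338493 -0.04619478 -0.06826247] [-2.64676571 -3.91115167] 355 [[ 0.46584815 -0.01826227  0.0990035 ]
 [ 0.46729925 -0.01747203  0.10161465]
 [ 0.50715998 -0.01303889  0.13299321]
 [ 0.54799134 -0.01118923  0.15936116]
 [ 0.54840357 -0.01096716  0.16025324]]
[ 0.50359363 -0.04242568  0.13966445] [-3.82899923e-04  7.18552111e-01  6.95472991e-01 -1.92815233e-04]
```

{"method": "servo_tool", "body": {"motion": [[[2, -0.5, 0, -0.5, 1], [6, -1.5, 0, -0.5, 1], [10.5, -2.5, 0, -0.5, 1], [15, -3, 0, -0.5, 1], [19.5, -3.5, 0, -0.5, 1]]]}}

```text
time_s: 5.2
eef_pos: [0.4743, 0.155, 0.1401]
eef_rot: [0.0, 0.716, 0.698, 0.0]
wrist_force: [0.0, 0.2, -2.6]
opening: 0.622
grasp_force: 63.9
```

{"method": "servo_tool", "body": {"motion": [[[4, 0, 0, 0, 1], [8, 0, 0, 0, 1], [11, 0, 0, 0, 1], [12.7, 0, 0, 0, 1], [13.2, 0, 0, 0, 1]]]}}

```text
time_s: 5.7
eef_pos: [0.4772, 0.2871, 0.1398]
eef_rot: [-0.0, 0.714, 0.7, -0.0]
wrist_force: [0.2, 0.2, -2.6]
opening: 0.627
grasp_force: 63.9
```

{"method": "servo_tool", "body": {"motion": [[[0, 0, 1.5, 0, 1], [0, 0, 3, 0, 1], [0, 0, 4.2, 0, 1], [0, 0, 4.8, 0, 1], [0, 0, 4.8, 0, 1]]]}}

```text
time_s: 6.2
eef_pos: [0.4767, 0.2843, 0.0903]
eef_rot: [-0.001, 0.715, 0.699, -0.001]
wrist_force: [0.3, 0.4, -2.7]
opening: 0.618
grasp_force: 63.9
```

Run:
```python
from h import *
print(ctrl.get_obs())
a=snap('top','top2'); b=snap('scene','scene2')
cv2.imwrite('pics/both2.png',cv2.resize(np.hstack([a['pixels'][210:350,180:310],b['pixels'][160:300,320:450]])[...,::-1],None,fx=3,fy=3,interpolation=cv2.INTER_CUBIC))
```

```text
{'time_s': 6.2, 'q': array([ 3.23978660e-01,  2.91750226e-01,  1.75715707e+00, -6.67954539e-05,
        1.09586678e+00,  3.46591427e-01]), 'dq': array([ 0.00722514, -0.02142463, -0.02645962,  0.00093305,  0.01258421,
       -0.00090938]), 'joint_efforts': array([-9.46567766e-02, -4.62517655e+01, -3.12437189e+01,  5.84892128e-03,
       -1.72313950e-01, -2.04551401e-05]), 'eef_pos': array([0.47674202, 0.28433916, 0.09034878]), 'eef_rot': array([-6.65345275e-04,  7.15044621e-01,  6.99077005e-01, -1.44518435e-03]), 'wrist_force': array([ 0.30714363,  0.36957709, -2.65154688]), 'torque': array([ 0.00909358,  0.05587751, -0.0140154 ]), 'grasp_force': 63.89263987541199, 'opening': 0.618102762363519}
```

View pics/both2.png

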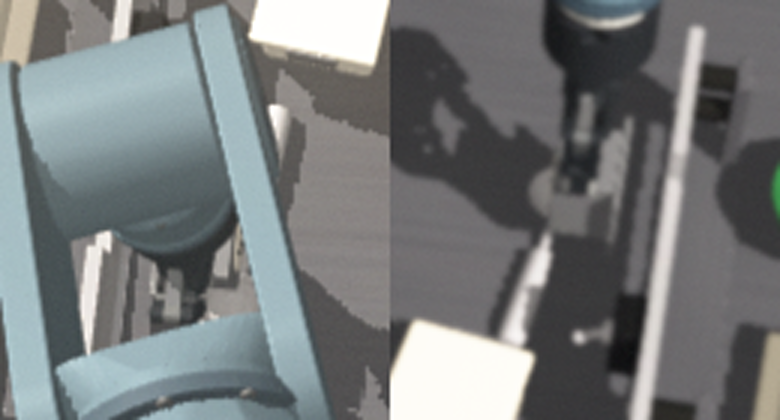

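The box hangs in front of the notch: plate at scene pixel (397,217), notch at about (415,215), with the spoon and switch clear. Next I'll measure plate and notch in the same view.

Run:
```python
from back import *
c=load('scene2');W=cloud(c);v,u=np.mgrid[:480,:640]
x,y,z=W[...,0],W[...,1],W[...,2]
reg=(u>360)&(u<420)&(v>180)&(v<260)
m=reg&(z>.06)&(z<.125)&(y>.2)&(y<.335)&(x>.42)&(x<.54)
for lo in np.arange(.06,.125,.005):
    k=m&(z>=lo)&(z<lo+.005); 
    if k.sum(): print(round(lo,3),k.sum(),np.round(np.percentile(x[k],[2,98]),4),np.round(np.percentile(y[k],[2,50,98]),4))
pl=m&(y>.303)&(y<.325)
print('plate',pl.sum(),np.round(np.percentile(W[pl],[0,2,50,98,100],axis=0),4))
tp=pl&(z>.1)&(z<.116); print('plate top',tp.sum(),np.round(np.percentile(W[tp],[2,50,98],axis=0),4)); P=W[tp]
print(np.degrees(np.arctan(np.polyfit(P[:,0],P[:,1],1)[0])))
# +x side of body/plate tilt
rl=(u>385)&(u<435)&(z>.106)&(z<.114)&(y>.338)&(y<.36)&(x>.33)&(x<.72); s=np.sort(x[rl]); g=np.diff(s); i=g.argsort()[-3:]; print('rail x',s[[0,-1]],[(s[j],s[j+1]) for j in i],np.median(z[rl]))
crop=c['pixels'][190:250,360:430]; cv2.imwrite('pics/c3.png',cv2.resize(crop[...,::-1],None,fx=10,fy=10,interpolation=cv2.INTER_CUBIC))
```

```text
0.06 22 [0.5043 0.5222] [0.2699 0.2867 0.3118]
0.065 43 [0.4855 0.5215] [0.2644 0.2893 0.3138]
0.07 25 [0.504  0.5156] [0.2683 0.2933 0.3097]
0.075 39 [0.4813 0.5206] [0.2643 0.2889 0.3148]
0.08 35 [0.5017 0.5202] [0.2657 0.2908 0.3138]
0.085 34 [0.5017 0.52  ] [0.2652 0.2903 0.3138]
0.09 31 [0.5023 0.5202] [0.2671 0.2857 0.3117]
0.095 36 [0.4756 0.5212] [0.2636 0.2908 0.3126]
0.1 23 [0.4459 0.5189] [0.2664 0.2997 0.315 ]
0.105 165 [0.4436 0.5192] [0.2652 0.3045 0.3147]
0.11 82 [0.4467 0.5164] [0.2667 0.305  0.3144]
0.115 18 [0.4496 0.5189] [0.2747 0.2863 0.2953]
0.12 19 [0.4515 0.5209] [0.2768 0.2891 0.2957]
plate 213 [[0.4373 0.303  0.0612]
 [0.4422 0.3033 0.064 ]
 [0.4971 0.3097 0.1079]
 [0.5214 0.315  0.113 ]
 [0.5234 0.3155 0.1141]]
plate top 148 [[0.4403 0.3033 0.103 ]
 [0.4828 0.31   0.109 ]
 [0.5203 0.3149 0.1132]]
-0.8873605518431898
rail x [0.34039998 0.70209587] [(np.float64(0.3892304669037492), np.float64(0.3923642649075536)), (np.float64(0.4289078069830135), np.float64(0.43230080164023177)), (np.float64(0.4674089472627177), np.float64(0.4946967837547104))] 0.10956367355113195
```

View pics/c3.png

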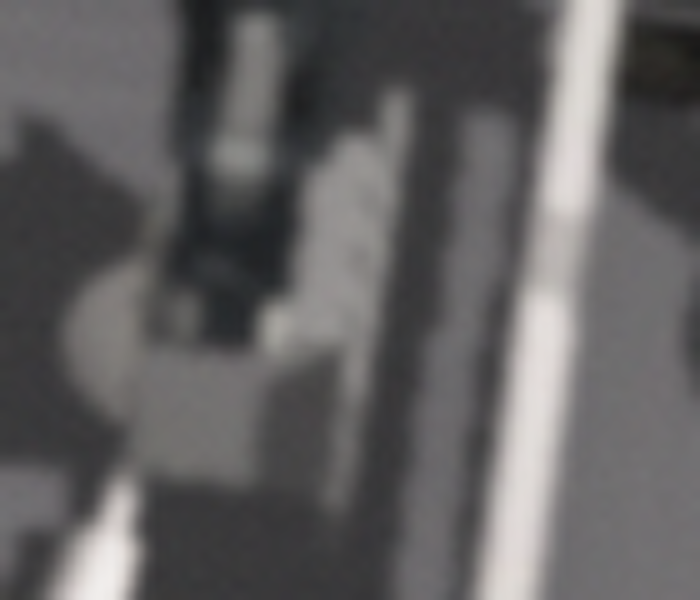

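{"method": "servo_tool", "body": {"motion": [[[0.6, 0, 0, 0, 1], [1.2, 0, 0, 0, 1], [1.8, 0, 0, 0, 1], [2.3, 0, 0, 0, 1], [2.4, 0, 0, 0, 1]]]}}

```text
time_s: 6.8
eef_pos: [0.4782, 0.3103, 0.0922]
eef_rot: [0.0, 0.714, 0.7, 0.0]
wrist_force: [0.5, 0.4, -3.2]
opening: 0.622
grasp_force: 63.9
```

{"method": "servo_tool", "body": {"motion": [[[0, 0, 0, 0, 1], [0, 0, 0, 0, 1], [0, 0, 0, 0, 1], [0, 0, 0, 0, 1], [0, 0, 0, 0, 1]]]}}

```text
time_s: 7.3
eef_pos: [0.4783, 0.3093, 0.0921]
eef_rot: [-0.0, 0.715, 0.699, -0.0]
wrist_force: [-0.9, 0.4, -2.2]
opening: 0.622
grasp_force: 63.9
```

```bash
cat > st.py <<'E'
from h import *
o=ctrl.get_obs();q=o['eef_rot']; print(o['time_s'],o['eef_pos'],'head',np.degrees(2*np.arctan2(q[2],q[1])),o['wrist_force'],o['torque'])
E
python3 st.py
```

```text
7.3 [0.47825514 0.30925055 0.09209896] head 88.75985686667079 [-0.90473841  0.36710949 -2.17098839] [-0.03118479 -0.0268897  -0.03552119]
```

```bash
cat > m.py <<'E'
from h import *
import sys
c=snap('scene',sys.argv[1]);W=cloud(c);v,u=np.mgrid[:480,:640]
x,y,z=W[...,0],W[...,1],W[...,2]
yf=float(sys.argv[2]) # expected back y at x=.48 (scene frame)
off=y-yf+.0225*(x-.48)
pl=(u>360)&(u<430)&(v>180)&(v<260)&(x>.42)&(x<.54)&(off>-.006)&(off<.001)&(z>.104)&(z<.116)
P=W[pl]; print('plate',pl.sum(),'x',np.round(np.percentile(P[:,0],[0,2,98,100]),4),'y',np.round(np.percentile(off[pl],[2,50,98]),4),'z',np.round(np.percentile(z[pl],[25,50,75]),4))
rl=(u>385)&(u<440)&(z>.104)&(z<.116)&(off>.003)&(off<.06)&(x>.33)&(x<.72)
Q=W[rl]; o=off[rl]; med=np.median(o); k=abs(o-med)<.007; s=np.sort(Q[k,0]); g=np.diff(s); i=g.argmax()
print('rail off',np.round(np.percentile(o[k],[2,50,98]),4),'notch x',s[i],s[i+1],(s[i]+s[i+1])/2,'z',np.median(Q[k,2]),'slope',np.degrees(np.arctan(np.polyfit(Q[k,0],Q[k,1],1)[0])))
E
python3 m.py scene3 .340; python3 st.py
```

```text
plate 50 x [0.4376 0.4401 0.5224 0.5224] y [-0.0059 -0.0042 -0.0024] z [0.1083 0.11   0.1112]
rail off [0.0045 0.0097 0.0141] notch x 0.4679561599688214 0.49425905646394275 0.4811076082163821 z 0.1095208049211648 slope -1.4134369037209946
7.35 [0.47825041 0.30926587 0.0921107 ] head 88.76032121766981 [ 0.35003826  0.59360108 -2.19349241] [ 0.01547178 -0.00968252  0.01806524]
```

{"method": "servo_tool", "body": {"motion": [[[0.1, 0.05, 0.07, 0, 1], [0.2, 0.05, 0.07, 0, 1], [0.3, 0.05, 0.07, 0, 1], [0.4, 0.05, 0.07, 0, 1], [0.5, 0.05, 0.07, 0, 1]]]}}

```text
time_s: 7.85
eef_pos: [0.4788, 0.3145, 0.0914]
eef_rot: [0.0, 0.715, 0.7, 0.0]
wrist_force: [0.3, -1.6, -2.3]
opening: 0.627
grasp_force: 63.9
```

{"method": "servo_tool", "body": {"motion": [[[0.1, 0, 0, 0, 1], [0.2, 0, 0, 0, 1], [0.3, 0, 0, 0, 1], [0.4, 0, 0, 0, 1], [0.4, 0, 0, 0, 1]]]}}

```text
time_s: 8.35
eef_pos: [0.4789, 0.3181, 0.0914]
eef_rot: [0.0, 0.715, 0.699, -0.0]
wrist_force: [-0.1, -2.4, -1.2]
opening: 0.623
grasp_force: 64.0
```

{"method": "servo_tool", "body": {"motion": [[[0.1, 0, 0, 0, 1], [0.2, 0, 0, 0, 1], [0.3, 0, 0, 0, 1], [0.4, 0, 0, 0, 1], [0.4, 0, 0, 0, 1]]]}}

```text
time_s: 8.85
eef_pos: [0.4789, 0.3216, 0.0913]
eef_rot: [0.0, 0.715, 0.699, -0.001]
wrist_force: [-1.1, -6.1, -0.5]
opening: 0.62
grasp_force: 64.2
```

```bash
python3 st.py
```

```text
8.85 [0.47892112 0.32162846 0.09134836] head 88.76145743000565 [-1.07593346 -6.05871848 -0.54342779] [-1.12512136  0.1245486  -0.29505204]
```

{"method": "servo_tool", "body": {"motion": [[[0.1, 0, 0, 0, 1], [0.2, 0, 0, 0, 1], [0.35, 0, 0, 0, 1], [0.35, 0, 0, 0, 1], [0.35, 0, 0, 0, 1]]]}}

```text
time_s: 9.35
eef_pos: [0.4789, 0.3243, 0.0913]
eef_rot: [0.001, 0.715, 0.699, -0.001]
wrist_force: [-0.4, -9.7, 1.0]
opening: 0.624
grasp_force: 64.4
```

{"method": "servo_tool", "body": {"motion": [[[0, 0, 0, 0, 1], [0, 0, 0, 0, 1], [0, 0, 0, 0, 1], [0, 0, 0, 0, 1], [0, 0, 0, 0, 1]]]}}

```text
time_s: 9.85
eef_pos: [0.4789, 0.3243, 0.0913]
eef_rot: [0.001, 0.715, 0.699, -0.001]
wrist_force: [-0.9, -9.7, 1.6]
opening: 0.62
grasp_force: 64.4
```

```bash
python3 m.py scene4 .3545; python3 st.py
python3 - <<'E'
from h import *
c=load('scene4'); cv2.imwrite('pics/c4.png',cv2.resize(c['pixels'][180:250,355:455][...,::-1],None,fx=8,fy=8,interpolation=cv2.INTER_CUBIC))
E
```

```text
plate 107 x [0.4212 0.4229 0.5371 0.5392] y [-0.0058 -0.0024  0.0008] z [0.1081 0.1092 0.1108]
rail off [0.0031 0.0055 0.008 ] notch x 0.46800885477155396 0.49525565370260427 0.4816322542370791 z 0.10959241780569914 slope -1.3348325663219467
9.9 [0.47894333 0.32426279 0.09133053] head 88.74182314948334 [-1.42419959 -9.23041343  0.98745515] [-1.6223079   0.14773029 -0.30970218]
```

View pics/c4.png

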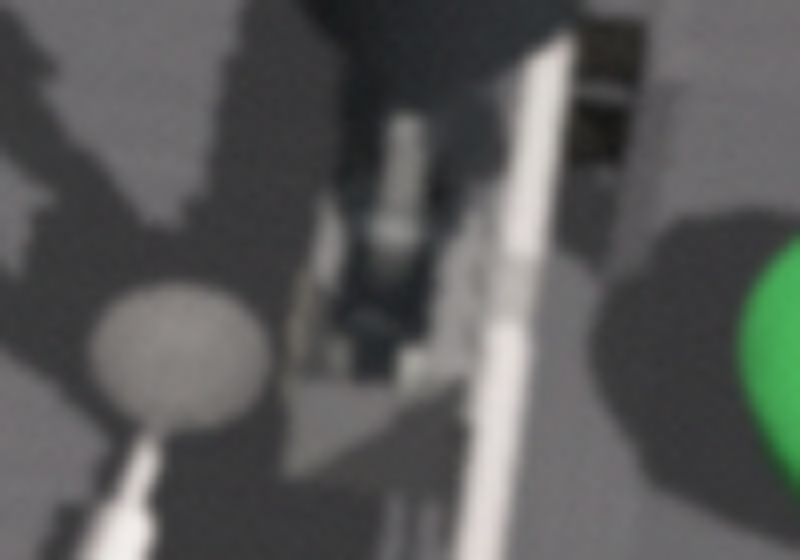

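The box sits flat against the rail with the notch (crop 512,285) about mid-plate; force is about 9.5 N. A last check of tilt, height and centring follows.

Run:
```python
from h import *
from scipy.optimize import least_squares
for f,yb in (('scene3',.3385),('scene4',.3535)):
    c=load(f);W=cloud(c);x,y,z=W[...,0],W[...,1],W[...,2];b=c['pixels'].mean(-1)
    off=y-yb+.0225*(x-.48)
    top=(b<185)&(b>85)&(x>.43)&(x<.53)&(off>-.052)&(off<.001)&(z>.103)&(z<.117)
    P=W[top];o=off[top]
    r=least_squares(lambda p:P[:,2]-p[0]-p[1]*(o+.025)-p[2]*(P[:,0]-.48),[.11,0,0],loss='cauchy',f_scale=.001)
    print(f,top.sum(),'z',r.x[0],'pitch,roll deg',np.degrees(r.x[1:]))
    pl=top&(off>-.007); print(' plate x',np.round(np.percentile(x[pl],[0,1,3,97,99,100]),4),pl.sum(),'z',np.median(z[pl]))
    side=(b<185)&(x>.495)&(x<.53)&(off>-.06)&(off<.003)&(z>.055)&(z<.105)
    for a in (.055,.07,.085):
        k=side&(z>=a)&(z<a+.02); print('  side z',a,k.sum(),np.round(np.percentile(off[k],[3,97]),4), np.round(np.median(x[k&(off<-.012)]),4))
```

```text
scene3 208 z 0.11016463107297084 pitch,roll deg [-2.43290304  0.76742259]
 plate x [0.4376 0.439  0.4405 0.5212 0.5224 0.5224] 82 z 0.1093736993422704
  side z 0.055 128 [-0.0481 -0.0004] 0.5067
  side z 0.07 139 [-0.0474 -0.0005] 0.5067
  side z 0.085 117 [-0.0484 -0.0005] 0.5065
scene4 237 z 0.10953984902839418 pitch,roll deg [-1.53769034  0.60976659]
 plate x [0.4321 0.4348 0.4382 0.5262 0.5272 0.5289] 98 z 0.10885588078363022
  side z 0.055 129 [-0.0478 -0.002 ] 0.5076
  side z 0.07 134 [-0.0489 -0.0019] 0.5075
  side z 0.085 125 [-0.0479 -0.0021] 0.5077
```

Run:
```python
from h import *
from scipy.optimize import least_squares
def pitch(f,cx,cy,head,zt,tag):
    c=load(f);W=cloud(c);b=c['pixels'].astype(int);sat=b.max(-1)-b.min(-1);b=b.mean(-1)
    h=np.radians(head);d=W[...,:2]-[cx,cy]; bx=d[...,0]*np.cos(h)+d[...,1]*np.sin(h); by=-d[...,0]*np.sin(h)+d[...,1]*np.cos(h); z=W[...,2]
    for lim,n in (((-.024,.024),'all'),((-.024,.016),'body')):
        k=(sat<30)&(b>85)&(b<185)&(bx>lim[0])&(bx<lim[1])&(abs(by)<(.026))&(abs(z-zt)<.006)
        r=least_squares(lambda p:z[k]-p[0]-p[1]*bx[k]-p[2]*by[k],[zt,0,0],loss='cauchy',f_scale=.001)
        print(tag,n,k.sum(),np.round(r.x[0],4),np.round(np.degrees(r.x[1:]),2))
    s=(sat<30)&(b<185)&(abs(by)>.02)&(abs(by)<.034)&(z>zt-.05)&(z<zt-.006)&(abs(bx)<.04)
    # front vertical edge: min bx by height; plate edge
    zs=np.arange(zt-.05,zt-.006,.008); lo=[np.percentile(bx[s&(z>=q)&(z<q+.008)],4) for q in zs]; print('  front-edge lean deg',np.degrees(np.arctan(np.polyfit(zs,lo,1)[0])),np.round(lo,4))
pitch('scene0',.507,-.0375,68.2,.0595,'table')
pitch('scene1',.507,-.0385,88.2,.1585,'lifted')
pitch('scene3',.4805,.3145,88.7,.1095,'near')
pitch('scene4',.4812,.3295,88.7,.1095,'pressed')
```

```text
table all 393 0.0595 [0.14 0.95]
table body 318 0.0596 [0.45 0.6 ]
  front-edge lean deg -0.030444862302327784 [-0.0239 -0.0188 -0.0209 -0.0219 -0.0231 -0.0212]
lifted all 252 0.1578 [-1.25  0.52]
lifted body 180 0.1578 [-0.65 -0.24]
  front-edge lean deg -0.7921748938725242 [-0.0214 -0.0209 -0.0218 -0.0215 -0.0209 -0.0222]
near all 150 0.1105 [-1.87  0.66]
near body 87 0.1106 [-1.71  0.86]
  front-edge lean deg -1.5516476890794628 [-0.0228 -0.023  -0.0209 -0.0217 -0.024  -0.0236]
pressed all 166 0.1097 [-1.36 -0.66]
pressed body 100 0.1097 [-1.32 -1.41]
  front-edge lean deg -0.0886531873721907 [-0.0234 -0.0219 -0.0239 -0.0213 -0.0236 -0.0229]
```

```bash
python3 st.py; python3 -c "
from bench import ctrl
print(ctrl.hand_in())"
```

```text
9.9 [0.47894333 0.32426279 0.09133053] head 88.74182314948334 [-1.42419959 -9.23041343  0.98745515] [-1.6223079   0.14773029 -0.30970218]
the job is handed in; nothing more can be done
None
```

I handed the job in with the grey outlet box held against the rail, pressing steadily at about 9–10 N; it measured centred on the notch and flush with the rail's top to within about 1 mm, with a possible tilt of about 1° that I could not rule out.

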